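# Hold in the incubator's door switch with the door open

## Robot

A 6-joint arm with a two-finger parallel gripper is mounted at the origin on the work surface. World frame = base frame: x ahead of the robot, y to its left, z up, the work surface at z = 0. Lengths are in m, angles in rad, forces in N, time in s.
With the tool pointing down it reaches from about 0.225 to 0.875 m from the base axis. Payload 3.4 kg.
Tool frame: the origin (TCP) lies on the centre line of the jaws, within the pads' length; the fingertips stand 22 mm ahead of it and the grasp point (between the pads) lies 3 mm ahead of it; z points along the fingers, y is the line along which they close (so a half turn about z gives the same grasp; the last joint's range is limited). The gripper opens to 85 mm and grips with 20 to 120 N. Pads are 22 mm wide; open, the fingers measure 114 mm over their backs; the gripper's body (76 mm by 85 mm) begins 54 mm behind the grasp point. The pads swing forward as they close: fully open they stand 13 mm farther back than shut.
Start: joints at [-1.246, 0.276, 1.505, -0, 1.361, -0.121], TCP at [0.248, -0.519, 0.253] pointing down, gripper open.
Joint ranges: [-2.89, 2.89], [-0.75, 2.08], [0.22, 2.7], [-1.18, 4.32], [0.11, 2.71], [-2.7, 2.7]. Speed limits (rad/s): [2.57, 2.57, 3.14, 3.14, 3.14, 3.14].

## Interface

Orientations are given as a unit quaternion [w, x, y, z].
In Python, from rig import manip gives the robot as it stands.
- The arm moves only by the shell command python3 steer.py 'ROWS' [OPENING] [FORCE]. ROWS is a JSON object whose key "motion" holds a list of rows, 1 to 5 of them, each of 4 numbers: dx, dy, dz in m, then a turn about the tool's z in rad; each row shifts and turns the commanded pose from where the row before left it, along the tool's axes as they then stand; what a row does not reach is not made up. A row lasts 1/12 s, in which the tool goes at most 0.0417 m and 0.125 rad, less where a joint would pass 70% of its speed; a pose out of reach is approached as far as the arm can. OPENING is the finger opening in m, set as the command begins (- or left out keeps the last). The fingers move at their own pace and stop on an object; FORCE is the grip in N (left out, the last holds). Time passes only in rows, so rows that do not move let the fingers close. It prints the time, the measured TCP pose, the force, the opening and the grip force at its end. Input that does not fit is refused with a message, and nothing moves.
- manip.get_state(): the state, without advancing time (a new reading comes with each control period).
- manip.get_image(name): name is "scene" or "side" or "wrist"; returns a dict with "img" (420x560x3 uint8, red, green, blue), "camera_matrix" (3x3 intrinsics, pixels), "T" (4x4, takes a point from camera to world coordinates); the wrist camera has in their place "hand_eye" (4x4, takes a point from camera to tool coordinates, whose origin is the TCP and whose axes are the flange's). Camera axes: x right, y down, z forward; pixel columns grow to the right and rows downward; lengths in m; the calibration is good to about 2 mm. The wrist camera is an equidistant fisheye: a pixel r from the principal point sees the ray r / f radians off the axis. A picture is of the moment at which its call begins: read the wrist's pose just before it. There is no depth.
- manip.sign_off(): hands the job in; it is judged then, once.
The state is a dict: "clock": time; "qpos": joint angles; "qd": joint speeds; "effort": joint torques, N m; "position": TCP position; "ee_rot": TCP orientation; "contact_force": force on the tool from outside, world axes, zero at the start; "moment": the same for the moment, N m; "width": finger opening in m; "gripper_force": force on a finger pad.
Only numpy, scipy, OpenCV 4.12 (cv2) and the standard library are available. Lean on these libraries where they do the work, as an engineer would, in place of code of your own. Each camera call takes 0.05 s, during which the arm holds its last target. There are 200 camera calls.

## Task

Take the small bench incubator's door by its handle and swing it wide open (about square to the front, 75 degrees at least), which lets the sprung door switch in the top rail of the frame come out. Then push the switch's plunger in, at least 8 mm of its 12 mm travel but without straining it against its stop (stay below 30 N), so that the lamp and fan can be checked running as with the door shut. Finish while still holding it in; leave the door open and do not disturb the things standing around.

Things in the scene. Friction and masses are not known exactly. Their poses are not given: they have to be found in the camera images.
- incubator: White bench incubator, 280 wide (y), 240 deep (x), 270 mm high, fixed; it stands sideways on, its front to the robot's right. Origin: at bench level, under the middle of the front frame's face; x points from the face into the box, y to the left as one faces it, z up. The top is flat and bare. The shut door, and the 58 mm high fascia under it, stand 43 mm in front of the frame's face.
- incubator_top (a point): Middle of the front upper edge of the box, 270 mm above the bench.
- door: The door, with a steel handle near its free (right) edge: upright round bar 12 mm thick, from 119 to 262 mm above the bench, its axis 38 mm off the door's face, on two stand-offs 140 and 205 mm up; the upper end is free, to be taken from above. Origin on the hinge axis at bench level; in its axes (as door_hinge) the bar is at x -0.051, y -0.245 m.
- door_angle (a joint): Door angle in rad: 0 shut, growing as it swings out (clockwise from above), stop at 1.9; may start up to 0.05 ajar. The hinge is stiff (1.3 N m, about 6 N at the handle) and stays where it is left. The leaf is 280 wide, 35 thick, 59 to 264 mm above the bench, about 1 kg.
- door_hinge (a point): Point on the door's upright hinge axis, 250 mm above the bench, at the left-hand side of the box as one faces it: at x -0.030, y 0.142 m in the incubator's frame. Its axes turn with the door and equal the incubator's when the door is shut.
- handle_grip (a point): Point on the axis of the handle's bar, 247 mm above the bench (15 mm under its upper end). 250 mm from the hinge axis, measured level.
- switch_travel (a joint): Travel of the door switch's plunger in m: 0 fully out, 0.012 at its stop in the frame. Sprung outwards: 1.5 N at the start of the travel, 4.7 N at 8 mm, 6.3 N at 12 mm. The shut door presses it to about 10 mm; it comes out fully as the door opens.
- switch_plunger: The plunger: a white round pin 14 mm thick in a grey 44 x 26 mm bezel 4 mm thick, in the middle of the frame's top rail, axis level, 247 mm above the bench, 23 mm under the box's top. Pushed, it moves along the incubator's +x. Origin: on its axis, in the frame's face when fully out (incubator frame x 0, y 0, z 0.247 m).
- switch_tip (a point): Middle of the plunger's flat end: 18 mm in front of the frame's face when fully out, 6 mm when fully in.
- sample_jar: White plastic jar, 62 mm across, 85 mm high, standing in front of the incubator; leave it alone. Origin: centre of its underside.
- beaker: Empty glass beaker, 76 mm across, 100 mm high, standing in front of the incubator; leave it alone. Origin: centre of its underside.
- reagent_bottle: Brown glass bottle, 64 mm across, 150 mm high, standing in front of the incubator, farther from the robot; leave it alone. Origin: centre of its underside.

How it is judged:
On the way, in this order (a step that is already met when the one before it is completed fails the run):
1. the door is being swung open by its handle (fingers on the handle, door past 0.3 rad) (contact force between the fingers and handle_bar above 1 N and value of joint door_angle above 0.3 rad), for 0.1 s.
2. the door is wide open (past 1.25 rad) (value of joint door_angle above 1.25 rad), for 0.2 s.
At the end, for the whole second after the job is handed in: The robot is pushing on the switch's plunger (more than 2 N), which stays at least 7.5 mm in; the door stands still, open more than 1.2 rad (value of joint switch_travel above 0.0075 m and contact force between any of the fingers, the arm and switch_plunger above 2 N and value of joint door_angle above 1.2 rad and not (velocity of joint door_angle above 0.05 rad/s) and not (velocity of joint door_angle below -0.05 rad/s)); the arm keeps its last pose, push and grip.
It fails at once if the plunger is strained: pushed with more than 30 N (contact force between any of the fingers, the arm and switch_plunger above 30 N).
It fails at once if a bystander is shifted by more than 20 mm (distance of any of sample_jar, beaker, reagent_bottle from where it was at the start of the episode above 0.02 m).
It also fails if it takes over 61 s, if anything falls off the work surface, if the arm or the gripper's body presses on something with over 40 N, if the wrist force passes 120 N, or if a joint passes its speed limit or range.

## Working session

There is one attempt and no reset: what is moved stays moved. The work goes in short steps, Python scripts to look and compute and a shell command to move; the robot and the scene stay as the last step left them, time stands still between calls to the robot, and variables do not carry over. Pictures are saved under pics/ and viewed, at most 10 in all, crops included, and the job is handed in when it is done.

```bash
ls; mkdir -p pics
python3 - <<'E'
from rig import manip
import cv2
s=manip.get_state(); print({k:s[k] for k in("clock","position","ee_rot","width","contact_force")})
for n in("scene","side"):
    d=manip.get_image(n); cv2.imwrite(f"pics/{n}0.png",d["img"][:,:,::-1]); print(n,d["camera_matrix"],d["T"])
E
```

```text
pics
rig.py
steer.py
{'clock': 0.0, 'position': array([ 0.24774868, -0.51834046,  0.25242518]), 'ee_rot': array([-9.28107014e-04,  9.75267213e-01,  2.21027138e-01, -8.09885428e-05]), 'width': 0.08554130031312275, 'contact_force': array([ 0.15397896, -0.14742537, -0.07389806])}
scene [[469.59017755   0.         276.41013439]
 [  0.         469.59017755 219.33818687]
 [  0.           0.           1.        ]] [[-0.56586724  0.74642776 -0.35019974  0.87933565]
 [ 0.82448264  0.51473    -0.23511997  0.03274626]
 [ 0.00475824 -0.4217803  -0.90668558  0.92474192]
 [ 0.          0.          0.          1.        ]]
side [[408.26727683   0.         272.60235971]
 [  0.         408.26727683 205.36922551]
 [  0.           0.           1.        ]] [[-0.80066847  0.50247618 -0.32626323  0.85861345]
 [ 0.59906612  0.67789436 -0.4261209   0.22541841]
 [ 0.00705641 -0.53663481 -0.84378509  0.89243447]
 [ 0.          0.          0.          1.        ]]
```

View pics/scene0.png

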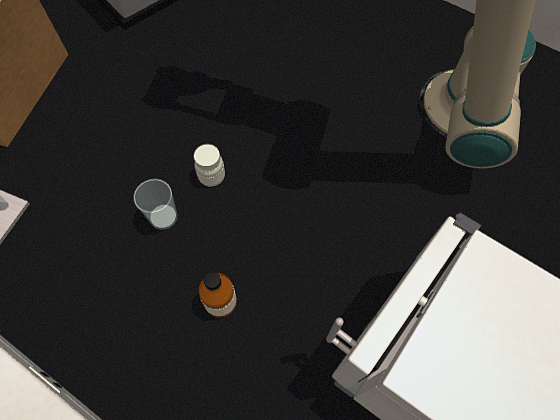

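View pics/side0.png

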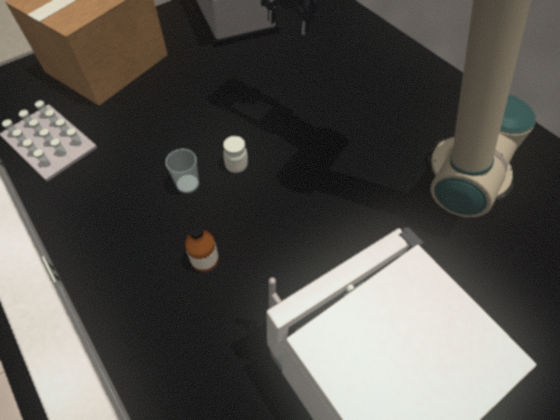

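Scene: handle top near (335,325), plunger near (423,300), hinge cap near (467,222), box front upper edge running (385,385)–(480,232). Side: handle top (272,282), plunger (349,288). Jar, beaker and bottle stand left of the door. I'll zoom in to get precise pixels.

Run:
```python
import cv2
a=cv2.imread("pics/scene0.png")[205:405,310:510]; cv2.imwrite("pics/c1.png",cv2.resize(a,None,fx=3,fy=3,interpolation=cv2.INTER_CUBIC))
a=cv2.imread("pics/side0.png")[220:370,255:455]; cv2.imwrite("pics/c2.png",cv2.resize(a,None,fx=4,fy=4,interpolation=cv2.INTER_CUBIC))
```

```text
(no output)
```

View pics/c1.png

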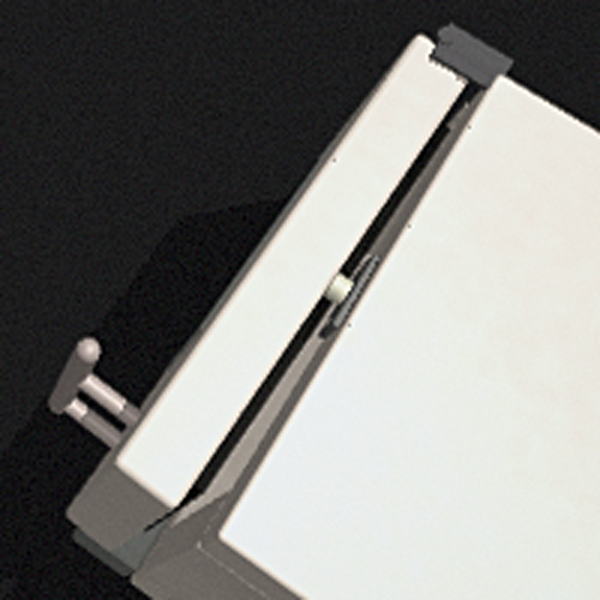

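View pics/c2.png

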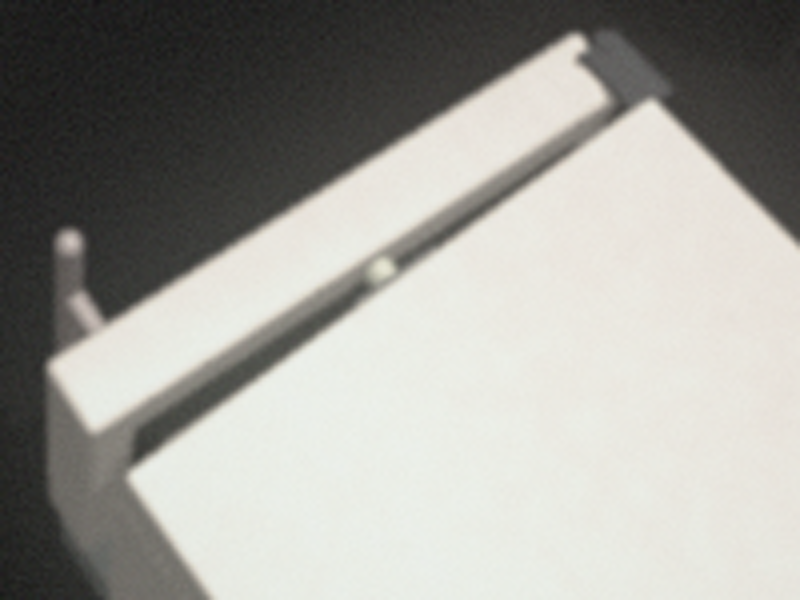

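```bash
cat > loc.py <<'E'
import numpy as np
from scipy.optimize import least_squares
from rig import manip
R=lambda a:np.array([[np.cos(a),-np.sin(a),0],[np.sin(a),np.cos(a),0],[0,0,1]])
H=np.array([-.03,.142,0])
def inc(p,P): return np.array([p[0],p[1],0])+R(p[2])@np.array(P)
def door(p,th,P): return inc(p,H+R(-th)@np.array(P))
def ray(d,uv): 
    K=d["camera_matrix"];T=d["T"]; r=T[:3,:3]@np.linalg.solve(K,[*uv,1]); return T[:3,3],r
def onz(d,uv,z):
    o,r=ray(d,uv); return o+r*(z-o[2])/r[2]
def proj(d,X):
    T=d["T"]; q=d["camera_matrix"]@(T[:3,:3].T@(X-T[:3,3])); return q[:2]/q[2]
E
python3 - <<'E'
from loc import *
S=manip.get_image("scene");D=manip.get_image("side")
s=lambda u,v:(310+u/3,205+v/3); c=lambda u,v:(255+u/4,220+v/4)
I=[(S,s(219,533),(0,-.14,.27)),(S,s(498,76),(0,.14,.27)),(D,c(127,476),(0,-.14,.27)),(D,c(653,98),(0,.14,.27))]
B=(-.051,-.245,.262);fo=(-.013,-.282,.264);fi=(.022,-.282,.264)
Dr=[(S,s(88,350),B),(D,c(69,242),B),(S,s(117,463),fo),(S,s(178,505),fi),(D,c(47,364),fo),(D,c(93,433),fi)]
f=lambda p:np.concatenate([onz(d,uv,P[2])[:2]-inc(p,P)[:2] for d,uv,P in I]+[onz(d,uv,P[2])[:2]-door(p,p[3],P)[:2] for d,uv,P in Dr])*1e3
for n in I+Dr: print(n[2],onz(n[0],n[1],n[2][2]).round(4))
x0=[.55,-.2,2.5,.03]
best=min((least_squares(f,[.45,-.1,a,.02],loss="soft_l1") for a in np.arange(-3,3.2,.5)),key=lambda r:r.cost)
p=best.x;print(p,best.fun.round(1))
print("handle",door(p,p[3],(-.051,-.245,.247)),"hinge",door(p,0,(0,0,.25)),"tip",inc(p,(-.018,0,.247)), "open handle 1.45",door(p,1.45,(-.051,-.245,.247)))
for n,a,b in(("jar",(208,153),.085),("beaker",(154,193),.1),("bottle",(212,281),.15)): print(n,onz(S,a,b))
E
```

```text
(0, -0.14, 0.27) [0.7431 0.1143 0.27  ]
(0, 0.14, 0.27) [0.4689 0.1239 0.27  ]
(0, -0.14, 0.27) [0.7429 0.1134 0.27  ]
(0, 0.14, 0.27) [0.4655 0.1226 0.27  ]
(-0.051, -0.245, 0.262) [0.7044 0.0245 0.262 ]
(-0.051, -0.245, 0.262) [0.7027 0.0235 0.262 ]
(-0.013, -0.282, 0.264) [0.7415 0.0621 0.264 ]
(0.022, -0.282, 0.264) [0.7418 0.094  0.264 ]
(-0.013, -0.282, 0.264) [0.7405 0.0596 0.264 ]
(0.022, -0.282, 0.264) [0.7423 0.0918 0.264 ]
[0.60393414 0.11838608 1.5377836  0.04057301] [-0.8  0.5  4.9  0.9 -1.  -0.4  1.5 -0.4  2.8  0.2  1.1 -0.7  0.2  2.7
 -2.1 -0.3 -0.9  0.2 -1.6 -2.5]
handle [0.7016088  0.02421516 0.247     ] hinge [0.46102131 0.09308938 0.25      ] tip [0.60334002 0.10039589 0.247     ] open handle 1.45 [ 0.43169706 -0.15543846  0.247     ]
jar [ 0.50967008 -0.39113498  0.085     ]
beaker [ 0.65124085 -0.41392577  0.1       ]
bottle [ 0.73885146 -0.19307927  0.15      ]
```

```bash
cat > go.py <<'E'
# go.py x y z yaw : remaining shift in tool axes (before turning) and turn about tool z
import sys
from loc import *
from scipy.spatial.transform import Rotation as Ro
s=manip.get_state(); M=Ro.from_quat(s["ee_rot"],scalar_first=True).as_matrix()
t=np.array([float(v) for v in sys.argv[1:4]]); yaw=np.arctan2(M[1,0],M[0,0])
print("t",round(s["clock"],2),"pos",s["position"].round(4),"yaw",yaw.round(3),"tilt",M[:2,2].round(3),"q",s["qpos"].round(2),"F",s["contact_force"].round(1),"w",round(s["width"],4))
print("shift",(M.T@(t-s["position"])).round(4),"turn",round((yaw-float(sys.argv[4])+np.pi)%(2*np.pi)-np.pi,3))
E
python3 steer.py '{"motion": [[0,0,-0.037,0],[0,0,-0.037,0],[0,0,-0.037,0],[0,0,-0.037,0]]}' .03 60
python3 steer.py '{"motion": [[0.0378,-0.0172,0,0],[0.0378,-0.0172,0,0],[0.0378,-0.0172,0,0],[0.0378,-0.0172,0,0],[0.0378,-0.0172,0,0]]}'
python3 steer.py '{"motion": [[0.0378,-0.0172,0,0],[0.0378,-0.0172,0,0],[0.0378,-0.0172,0,0],[0.0378,-0.0172,0,0],[0.0378,-0.0172,0,0]]}'
python3 steer.py '{"motion": [[0.0378,-0.0172,0,0],[0.0378,-0.0172,0,0],[0.0378,-0.0172,0,0],[0.0378,-0.0172,0,0],[0.0378,-0.0172,0,0]]}'
python3 go.py .703 .024 .40 3.07
```

```text
clock: 0.53
position: [0.2478, -0.5184, 0.4027]
ee_rot: [-0.0, 0.975, 0.221, -0.0]
contact_force: [0.4, -1.1, 0.3]
width: 0.0386
gripper_force: 0.0
clock: 0.95
position: [0.3821, -0.3581, 0.4013]
ee_rot: [0.0, 0.975, 0.221, 0.0]
contact_force: [0.4, -0.4, -0.6]
width: 0.0301
gripper_force: 0.0
clock: 1.37
position: [0.5157, -0.1988, 0.4013]
ee_rot: [0.0, 0.975, 0.221, -0.0]
contact_force: [1.4, -1.1, 0.3]
width: 0.0298
gripper_force: 0.0
clock: 1.78
position: [0.6492, -0.0396, 0.4011]
ee_rot: [0.0, 0.975, 0.221, -0.0]
contact_force: [0.2, -0.8, 0.2]
width: 0.03
gripper_force: 0.0
t 1.78 pos [ 0.6492 -0.0396  0.4011] yaw 0.446 tilt [-0. -0.] q [-0.17  0.36  1.03 -0.    1.75  0.96] F [ 0.2 -0.8  0.2] w 0.03
shift [ 0.076  -0.0341  0.0011] turn -2.624
```

```bash
python3 steer.py '{"motion": [[0.038,-0.017,0,0],[0.038,-0.017,0,0],[0,0,0,-0.125],[0,0,0,-0.125],[0,0,0,-0.125]]}' >/dev/null
for i in 1 ; do python3 steer.py '{"motion": [[0,0,0,-0.125],[0,0,0,-0.125],[0,0,0,-0.125],[0,0,0,-0.125],[0,0,0,-0.125]]}'; python3 steer.py '{"motion": [[0,0,0,-0.125],[0,0,0,-0.125],[0,0,0,-0.125],[0,0,0,-0.125],[0,0,0,-0.125]]}';  python3 steer.py '{"motion": [[0,0,0,-0.125],[0,0,0,-0.125],[0,0,0,-0.125],[0,0,0,-0.125],[0,0,0,-0.125]]}'; python3 steer.py '{"motion": [[0,0,0,-0.125],[0,0,0,-0.125],[0,0,0,-0.125],[0,0,0,0]]}'; done >/dev/null
python3 - <<'E'
from loc import *
import cv2
from scipy.spatial.transform import Rotation as Ro
s=manip.get_state(); d=manip.get_image("wrist"); cv2.imwrite("pics/w1.png",d["img"][:,:,::-1])
K=d["camera_matrix"];M=Ro.from_quat(s["ee_rot"],scalar_first=True).as_matrix();h=d["hand_eye"]
X=h[:3,:3].T@(M.T@(np.array([.703,.024,.262])-s["position"])-h[:3,3])
th=np.arctan2(np.hypot(*X[:2]),X[2]); print("expected handle top px",K[:2,2]+K[0,0]*th*X[:2]/np.hypot(*X[:2]),K,h)
E
python3 go.py .703 .024 .25 3.07
```

```text
expected handle top px [283.72793655 206.64473201] [[325.1922621    0.         281.18740392]
 [  0.         325.1922621  211.85211206]
 [  0.           0.           1.        ]] [[ 5.60675984e-05 -9.45029086e-01 -3.26986274e-01  8.40765576e-02]
 [ 9.99999957e-01 -4.12891820e-05  2.90798366e-04 -9.83334311e-06]
 [-2.88313910e-04 -3.26986276e-01  9.45029043e-01 -1.19767969e-01]
 [ 0.00000000e+00  0.00000000e+00  0.00000000e+00  1.00000000e+00]]
t 3.83 pos [0.7022 0.0219 0.4009] yaw 3.068 tilt [-0.001 -0.   ] q [-0.07  0.45  0.88 -0.    1.81 -1.57] F [-0.1  0.6 -0.7] w 0.0301
shift [-0.0008  0.0022  0.1509] turn -0.002
```

View pics/w1.png

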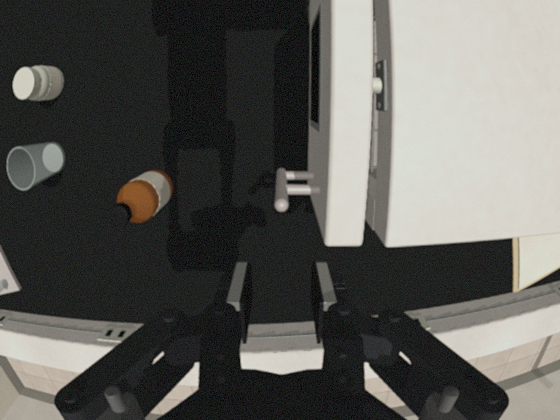

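The wrist view shows the bar's top at (282,205), against (284,207) expected: the position is right to about 1 mm. Next: descend and grip.

```bash
python3 steer.py '{"motion": [[-0.001,0.001,0.0377,0],[0,0,0.0377,0],[0,0,0.0377,0],[0,0,0.0377,0],[0,0,0,0]]}'
python3 steer.py '{"motion": [[0,0,0,0],[0,0,0,0],[0,0,0,0],[0,0,0,0]]}' 0 50
python3 - <<'E'
from loc import *
p=[.60393414,.11838608,1.5377836]
s=manip.get_state();h=door(p,0,(0,0,.25))[:2];v=s["position"][:2]-h
print("hinge",h,"r",np.hypot(*v),"phi",np.arctan2(v[1],v[0]))
E
python3 go.py .703 .024 .25 3.07
```

```text
clock: 4.25
position: [0.7014, 0.023, 0.2451]
ee_rot: [-0.003, 0.037, 0.999, 0.0]
contact_force: [-1.3, -0.8, 0.5]
width: 0.0299
gripper_force: 0.0
clock: 4.58
position: [0.703, 0.0223, 0.2503]
ee_rot: [-0.001, 0.036, 0.999, -0.0]
contact_force: [-2.0, -1.9, -5.1]
width: 0.0099
gripper_force: 48.8
hinge [0.46102131 0.09308938] r 0.25209413937603925 phi -0.2845010303531118
t 4.58 pos [0.703  0.0223 0.2503] yaw 3.07 tilt [-0.001 -0.001] q [-0.07  0.47  1.2  -0.    1.47 -1.57] F [-2.  -1.9 -5.1] w 0.0099
shift [0.0001 0.0017 0.0003] turn -0.0
```

```bash
cat > arc.py <<'E'
from loc import *
p=[.60393414,.11838608,1.5377836]
s=manip.get_state();h=door(p,0,(0,0,.25))[:2];v=s["position"][:2]-h
print("t",s["clock"],"r",np.hypot(*v).round(4),"door",(-.2845+.04-np.arctan2(v[1],v[0])).round(3),"F",s["contact_force"].round(1),"grip",s["gripper_force"],s["width"],"q",s["qpos"].round(2))
E
python3 steer.py '{"motion": [[0.0065,-0.0241,0,0.1],[0.0065,-0.0241,0,0.1],[0.0065,-0.0241,0,0.1]]}' >/dev/null; python3 arc.py;python3 go.py .7 .02 .25 2.77
```

```text
t 4.8333 r 0.2527 door 0.325 F [ 4.1  4.4 -6.2] grip 49.43258821964264 0.010205404294328724 q [-0.17  0.43  1.28  0.    1.43 -1.37]
t 4.83 pos [ 0.6739 -0.0431  0.2504] yaw 2.767 tilt [0.005 0.004] q [-0.17  0.43  1.28  0.    1.43 -1.37] F [ 4.1  4.4 -6.2] w 0.0102
shift [-0.0012  0.0683  0.0007] turn -0.003
```

Tracking well. I'll continue the arc.

```bash
python3 steer.py '{"motion": [[0.0065,-0.0241,0,0.1],[0.0065,-0.0241,0,0.1],[0.0065,-0.0241,0,0.1],[0.0065,-0.0241,0,0.1]]}' >/dev/null; python3 arc.py
python3 steer.py '{"motion": [[0.0065,-0.0241,0,0.1],[0.0065,-0.0241,0,0.1],[0.0065,-0.0241,0,0.1],[0.0065,-0.0241,0,0.1]]}' >/dev/null; python3 arc.py
```

```text
t 5.1667 r 0.2533 door 0.724 F [ 7.7  0.2 -7.6] grip 49.15440380573273 0.010327451457909692 q [-0.3   0.33  1.43  0.    1.37 -1.1 ]
t 5.5 r 0.2533 door 1.123 F [  6.4  -4.7 -10.4] grip 48.835431933403015 0.010478293488786775 q [-0.42  0.21  1.6  -0.    1.32 -0.82]
```

```bash
python3 steer.py '{"motion": [[0.0065,-0.0241,0,0.1],[0.0065,-0.0241,0,0.1],[0.0065,-0.0241,0,0.1],[0.0065,-0.0241,0,0.1]]}' >/dev/null; python3 arc.py
python3 steer.py '{"motion": [[0,0,0,0],[0,0,0,0],[0,0,0,0]]}' >/dev/null; python3 arc.py
python3 steer.py '{"motion": [[0,0,0,0],[0,0,0,0],[0,0,0,0]]}' .03; python3 arc.py
python3 steer.py '{"motion": [[0,0,-0.02,0],[0,0,-0.0375,0],[0,0,-0.0375,0],[0,0,-0.0375,0],[0,0,0,0]]}' >/dev/null
python3 - <<'E'
from loc import *
import cv2
d=manip.get_image("scene"); cv2.imwrite("pics/s2.png",d["img"][:,:,::-1])
E
python3 go.py .603 .03 .38 1.538
```

```text
t 5.8333 r 0.2529 door 1.522 F [  5.1  -8.9 -11.3] grip 48.787609934806824 0.010290952946328162 q [-0.51  0.07  1.78 -0.    1.29 -0.51]
t 6.0833 r 0.2529 door 1.539 F [-7.2 -9.8 -7.1] grip 49.948909878730774 0.0102836174173025 q [-0.51  0.07  1.78 -0.01  1.3  -0.51]
clock: 6.33
position: [0.4116, -0.1512, 0.2516]
ee_rot: [0.001, 0.707, 0.707, 0.001]
contact_force: [0.3, -0.2, 0.8]
width: 0.03
gripper_force: 0.0
t 6.3333 r 0.2493 door 1.526 F [ 0.3 -0.2  0.8] grip 0.0 0.03003584370976075 q [-0.51  0.07  1.77  0.    1.3  -0.51]
t 6.8 pos [ 0.4129 -0.1518  0.3879] yaw 1.571 tilt [ 0.01  -0.005] q [-0.51  0.01  1.5   0.    1.62 -0.51] F [ 0.5 -0.5 -0.7] w 0.0302
shift [0.1817 0.1901 0.0089] turn 0.033
```

View pics/s2.png

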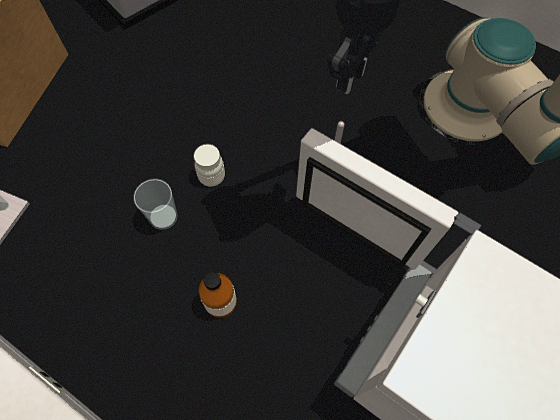

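The door stands about square (free end near (312,140)), the bystanders haven't moved, and the plunger is out at (421,299). Closing the fingers and moving in front of it.

```bash
python3 steer.py '{"motion": [[0.0288,0.0272,0,0.033],[0.0288,0.0272,0,0],[0.0288,0.0272,0,0],[0.0288,0.0272,0,0],[0.0288,0.0272,0,0]]}' 0 50 >/dev/null
python3 steer.py '{"motion": [[0.0288,0.0272,0,0],[0.0288,0.0272,0,0],[0,0,0,0],[0,0,0,0]]}' 
python3 go.py .603 .05 .256 1.538
python3 - <<'E'
from loc import *
import cv2
from scipy.spatial.transform import Rotation as Ro
s=manip.get_state(); d=manip.get_image("wrist"); cv2.imwrite("pics/w2.png",d["img"][:,:,::-1])
K=d["camera_matrix"];M=Ro.from_quat(s["ee_rot"],scalar_first=True).as_matrix();h=d["hand_eye"]
for P in ((.6033,.1004,.247),(.6033,.1184,.27)):
  X=h[:3,:3].T@(M.T@(np.array(P)-s["position"])-h[:3,3])
  th=np.arctan2(np.hypot(*X[:2]),X[2]); print(P,"px",K[:2,2]+K[0,0]*th*X[:2]/np.hypot(*X[:2]))
E
```

```text
clock: 7.55
position: [0.6075, 0.0468, 0.3807]
ee_rot: [-0.001, 0.718, 0.697, -0.001]
contact_force: [-1.0, -0.4, 0.5]
width: 0.0004
gripper_force: 0.0
t 7.55 pos [0.6075 0.0468 0.3807] yaw 1.541 tilt [-0.003  0.   ] q [-0.04  0.29  1.18  0.    1.68 -0.01] F [-1.  -0.4  0.5] w 0.0004
shift [ 0.003  -0.0042  0.1247] turn 0.003
(0.6033, 0.1004, 0.247) px [273.90219007 143.18412626]
(0.6033, 0.1184, 0.27) px [272.22022186 121.94128537]
```

View pics/w2.png

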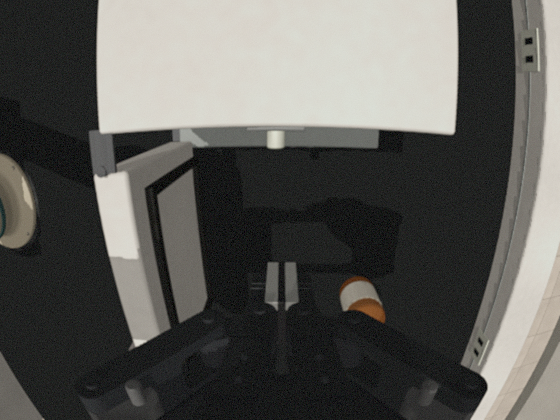

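The wrist view shows the plunger end at (276,147) and the box edge at row 128, about 5 px (3–4 mm) nearer than the fit, so I'll find contact by force.

```bash
python3 steer.py '{"motion": [[0.003,-0.0035,0.0312,0],[0,0,0.0312,0],[0,0,0.0312,0],[0,0,0.0312,0],[0,0,0,0]]}' >/dev/null
python3 steer.py '{"motion": [[0.012,0,0,0],[0.012,0,0,0],[0,0,0,0],[0,0,0,0],[0,0,0,0]]}' | grep -E 'pos|cont'
python3 steer.py '{"motion": [[0.004,0,0,0],[0,0,0,0],[0,0,0,0]]}' | grep -E 'pos|cont'
python3 steer.py '{"motion": [[0.004,0,0,0],[0,0,0,0],[0,0,0,0]]}' | grep -E 'pos|cont'
python3 go.py .603 .098 .256 1.538
```

```text
position: [0.6048, 0.0724, 0.2601]
contact_force: [0.3, 0.6, 0.7]
position: [0.6043, 0.076, 0.2584]
contact_force: [-0.1, -1.2, -0.6]
position: [0.6043, 0.0801, 0.2581]
contact_force: [0.4, 0.1, 0.4]
t 8.93 pos [0.6043 0.0801 0.2581] yaw 1.538 tilt [-0. -0.] q [ 0.02  0.33  1.42 -0.    1.4   0.05] F [0.4 0.1 0.4] w 0.0003
shift [ 0.0178 -0.0019  0.0021] turn 0.0
```

```bash
python3 steer.py '{"motion": [[0.003,0,0.002,0],[0,0,0,0],[0,0,0,0]]}' | grep -E 'pos|cont'
python3 steer.py '{"motion": [[0.002,0,0,0],[0,0,0,0],[0,0,0,0]]}' | grep -E 'pos|cont'
python3 steer.py '{"motion": [[0.002,0,0,0],[0,0,0,0],[0,0,0,0]]}' | grep -E 'pos|cont'
python3 steer.py '{"motion": [[0.002,0,0,0],[0,0,0,0],[0,0,0,0]]}' | grep -E 'pos|cont'
```

```text
position: [0.6043, 0.0831, 0.2559]
contact_force: [0.4, 0.3, -0.8]
position: [0.6045, 0.0851, 0.2562]
contact_force: [0.3, 0.0, -0.1]
position: [0.6046, 0.0866, 0.2562]
contact_force: [0.2, -1.6, -0.0]
position: [0.6047, 0.0887, 0.2562]
contact_force: [-0.3, -2.2, -0.2]
```

```bash
cat > f.py <<'E'
from loc import *
F=[];Y=[]
for i in range(8): manip.get_image("side"); s=manip.get_state(); F.append(s["contact_force"]);Y.append(s["position"][1])
print("y",np.mean(Y).round(4),"F",np.mean(F,0).round(2),"sd",np.std(F,0).round(2))
E
python3 f.py
python3 steer.py '{"motion": [[0.003,0,0,0],[0,0,0,0]]}' >/dev/null; python3 f.py
python3 steer.py '{"motion": [[0.002,0,0,0],[0,0,0,0]]}' >/dev/null; python3 f.py
```

```text
y 0.0888 F [-0.38 -2.42  0.42] sd [0.5  0.45 0.59]
y 0.0918 F [ 0.35 -3.59  0.62] sd [0.39 0.82 0.19]
y 0.0939 F [-0.11 -4.62  0.72] sd [0.38 0.38 0.49]
```

```bash
python3 steer.py '{"motion": [[0.0022,0,0,0],[0,0,0,0],[0,0,0,0]]}' >/dev/null; python3 f.py; python3 f.py
python3 - <<'E'
from rig import manip
import cv2
d=manip.get_image("scene"); cv2.imwrite("pics/s3.png",d["img"][:,:,::-1])
E
python3 go.py .603 .096 .256 1.538
```

```text
y 0.0958 F [ 0.01 -5.24  0.75] sd [0.32 0.38 0.32]
y 0.0958 F [ 0.16 -5.07  0.93] sd [0.5  0.27 0.45]
t 12.57 pos [0.6049 0.0958 0.2562] yaw 1.538 tilt [ 0.    -0.001] q [ 0.04  0.33  1.42 -0.    1.39  0.08] F [ 0.7 -4.8  0.8] w -0.0
shift [ 0.0001 -0.0019  0.0002] turn -0.0
```

View pics/s3.png

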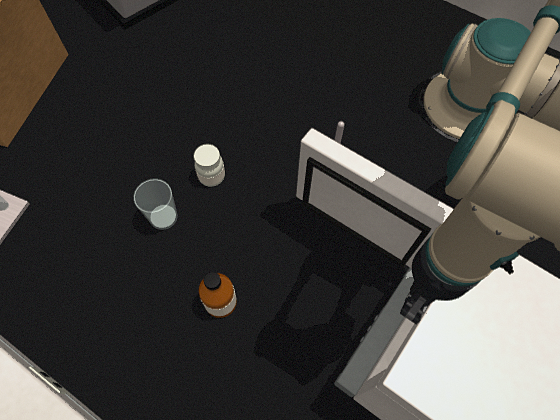

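The door is still wide open at the same place (free end near (312,140)), the bystanders are where they were, and the fingers press the plunger near (412,305). The force of about 5.2 N and the 9.4 mm moved past contact agree, so I'm handing in.

```bash
python3 -c "
from rig import manip
print(manip.sign_off())"
```

```text
the job is handed in; nothing more can be done
None
```

I swung the incubator door open by its handle to about 1.5 rad (87°) and handed the job in with the switch plunger held about 9 mm in at about 5 N. The jar, beaker and bottle had not visibly moved, and the sign-off returned no verdict.

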